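# Set the drilling jig's jaw gap with its thumbwheel

## Robot

A 6-joint arm with a two-finger parallel gripper is mounted at the origin on the work surface. World frame = base frame: x ahead of the robot, y to its left, z up, the work surface at z = 0. Lengths are in m, angles in rad, forces in N, time in s.
With the tool pointing down it reaches from about 0.375 to 0.9 m from the base axis. Payload 3.1 kg.
Tool frame: the origin (TCP) lies at the centre of the arm's flange, where the gripper is bolted on; the fingertips stand 173 mm ahead of it and the grasp point (between the pads) lies 155 mm ahead of it; z points along the fingers, y is the line along which they close (so a half turn about z gives the same grasp; the last joint's range is limited). The gripper opens to 85 mm and grips with 20 to 120 N. Pads are 22 mm wide; open, the fingers measure 114 mm over their backs; the gripper's body (76 mm by 85 mm) begins 54 mm behind the grasp point. The pads swing forward as they close: fully open they stand 13 mm farther back than shut.
Start: joints at [-1.294, 0.527, 1.433, -0, 1.181, -0.178], TCP at [0.275, -0.561, 0.405] pointing down, gripper open.
Joint ranges: [-3.08, 3.08], [-0.75, 2.2], [0.22, 2.44], [-1.43, 4.57], [0, 2.65], [-2.85, 2.85]. Speed limits (rad/s): [2.79, 2.79, 3.14, 3.14, 3.14, 3.14].

## Interface

Orientations are given as a unit quaternion [x, y, z, w].
In Python, from station import * gives the robot as it stands.
- The arm moves only by the shell command python3 -m jog 'ROWS' [OPENING] [FORCE]. ROWS is a JSON object of lists of equal length, an entry for each row: "linear": the shift along the world's x, y, z in mm, a list of three; "turn": the turn about the world's z in units of 5 degrees (1.0 is 5 degrees). A call has 1 to 12 rows; each row shifts and turns the commanded pose from where the row before left it; what a row does not reach is not made up. A row lasts 1/8 s, in which the tool goes at most 62.5 mm and 10.7 degrees, less where a joint would pass 70% of its speed; a pose out of reach is approached as far as the arm can. A call is refused whole if a number of a shift passes 62.5 or a number of a turn 1, either way. A call with a gripper value outside its range is refused whole. OPENING is the opening, from 0 (shut) to 1 (fully open), set as the call begins (- or left out, the last holds). The fingers move at their own pace and stop on an object; FORCE is the grip in N (left out, the last holds). Time passes only in rows, so rows that do not move let the fingers close. It gives the time, the measured TCP pose, the force, the opening and the grip force at its end, in the units of the state.
- sense(): the state, without advancing time (a new reading comes with each control period).
- snapshot(name): name is "side" or "top" or "wrist"; returns the picture (400x640x3 uint8, red, green, blue); there is no depth.
- get_calibration(name): a dict with "fx", "fy", "cx", "cy" (pixels), "world_to_cam" (4x4, takes a point from world to camera coordinates). Camera axes: x right, y down, z forward; pixel columns grow to the right and rows downward; lengths in m; the calibration is good to about 2 mm. The wrist camera is an equidistant fisheye: a pixel r from the principal point sees the ray r / f radians off the axis. A picture is of the moment at which its call begins: read the wrist's pose just before it. get_calibration takes no time and is no camera call; for the wrist camera it gives the pose at the moment of the call.
- sign_off(): hands the job in; it is judged then, once.
The state is a dict: "t": time; "q": joint angles; "qd": joint speeds; "tau": joint torques, N m; "tcp_pos": TCP position; "tool_rot": TCP orientation; "force": force on the tool from outside, world axes, zero at the start; "ft_torque": the same for the moment, N m; "finger_gap": opening from 0.0 (shut) to 1.0 (fully open); "gripper_force": force on a finger pad.
Only numpy, scipy, OpenCV 4.12 (cv2) and the standard library are available. Lean on these libraries where they do the work, as an engineer would, in place of code of your own. Each camera call takes 0.05 s, during which the arm holds its last target. There are 200 camera calls.

## Task

Set the drilling jig for the next batch: with a fingertip on top of the knurled wheel, roll it until the sliding jaw has closed the gap so far that its pointer stands in line with the pointer of the gauge rider, then take the finger away. Move the jaw only by the wheel, never by pushing the jaw itself, and leave the loose things lying about where they are.

Things in the scene. Friction and masses are not known exactly. Their poses are not given: they have to be found in the camera images.
- jig: Fixed drilling jig: green bed plate 270 x 140 x 12 mm carrying, in this order along its own +x, the knurled wheel, the sliding jaw and the fixed jaw. Origin on the table under the centre line; x points from the wheel to the fixed jaw, z up. Fixed jaw's inner face at x = +89 mm; jaws 80 mm wide, 57 mm high. The rack bar lies at y = +30 to +40 mm, top at z = 69 mm. Nothing is higher than the wheel.
- wheel: Steel knurled thumbwheel, 68 mm diameter, 26 mm wide, upright between two cheeks (50 mm long, 10 mm thick, tops 10 mm below the rim's top). Origin at its centre, 52 mm above the table; the axle lies along the jig's y and does not shift. This frame turns with the wheel. It stays where it is left; about 1.5 N along the rim turns it, so a press of 3 to 10 N carries it (friction about 1).
- wheel_top (a point): Highest point of the wheel's rim, 86 mm above the table, fixed to the jig (axes as the jig's): where the finger works. Rolling the rim here towards the jig's +x drives the jaw that way and closes the gap, rolling it back opens it: rack and pinion move the jaw 8 mm per radian, so 34 mm of rim travel give 8 mm of jaw.
- jaw: Sliding jaw, dark steel block 20 mm (x) x 80 mm (y) x 45 mm high, sliding along the jig's x; travel 40 mm, starts fully open. Origin on its underside at mid-thickness; axes as the jig's. A bright pointer blade 6 mm thick sticks out of its -y side at the origin's x, top 52 mm above the table. The rack bar, which runs back past the wheel, is part of it. Do not touch either.
- gauge: Gauge rider, a small clamp with a bright blade pointer 6 mm thick, fixed on the dark steel rail along the jig's -y side, top 52 mm above the table. Origin on the rail at the blade's mid-thickness; axes as the jig's. At the start it stands 12 to 28 mm further along the jig's +x than the jaw's pointer. The pointers are in line when jaw and gauge have the same position along the jig's x.
- bush: Loose brass bush, 22 mm diameter, 36 mm high, standing in the gap near the fixed jaw. Leave it alone; origin under its centre.
- screwdriver: Loose screwdriver lying beside the jig on its +y side. Leave it alone.
- offcut: Loose wooden offcut 110 x 45 x 28 mm beside the jig on its -y side. Leave it alone.
- paint_tin: Loose paint tin, 86 mm diameter, 95 mm high, beyond the fixed jaw. Leave it alone.
- jar: Loose glass jar, 60 mm diameter, 80 mm high, beyond the fixed jaw. Leave it alone.
- wrench: Loose wrench lying beyond the offcut. Leave it alone.
- slug: Loose aluminium slug, 32 mm diameter, 50 mm high, standing past the wheel's end of the jig. Leave it alone.

How it is judged:
On the way, in this order (a step that is already met when the one before it is completed fails the run):
1. a fingertip rests on the knurled wheel (contact force between the fingers and wheel above 0.5 N), for 0.1 s.
2. the jaw's pointer reaches the gauge pointer (x of jaw in the frame of gauge between -0.003 and 0.003 m), for 0.2 s.
At the end, for the whole second after the job is handed in: The sliding jaw's pointer is in line with the gauge rider's pointer to within 3 mm along the jig's length, and the jaw is at rest (all of step 2 and linear speed of jaw below 0.003 m/s); the robot touches nothing.
It fails at once if the robot pushes the sliding jaw or its rack instead of the wheel (over 2 N) (contact force between any of the arm, the fingers and jaw above 2 N).
It fails at once if a loose thing is shifted, lifted or knocked over (moved by more than 12 mm) (distance of any of bush, screwdriver, offcut, paint_tin, jar, wrench, slug from where it was at the start of the episode above 0.012 m).
It also fails if it takes over 54 s, if anything falls off the work surface, if the arm or the gripper's body presses on something with over 40 N, if the wrist force passes 120 N, or if a joint passes its speed limit or range.

## Working session

There is one attempt and no reset: what is moved stays moved. The work goes in short steps, Python scripts to look and compute and a shell command to move; the robot and the scene stay as the last step left them, time stands still between calls to the robot, and variables do not carry over. Pictures are saved under pics/ and viewed, at most 10 in all, crops included, and the job is handed in when it is done.

```bash
mkdir -p pics
python3 - <<'E'
from station import *
import cv2
for n in("top","side"):
    cv2.imwrite(f"pics/{n}0.png",snapshot(n)[:,:,::-1])
    c=get_calibration(n);print(n,c)
s=sense();print(s["t"],s["tcp_pos"],s["tool_rot"],s["force"])
E
```

```text
top {'fx': 378.2035017321457, 'fy': 378.2035017321457, 'cx': 321.1758890345422, 'cy': 194.80755664309243, 'world_to_cam': array([[-0.00547222, -0.99997039, -0.00541062,  0.07184142],
       [-0.97405716,  0.00655437, -0.2262072 ,  0.60167847],
       [ 0.22623597,  0.0040324 , -0.97406418,  0.70863738],
       [ 0.        ,  0.        ,  0.        ,  1.        ]])}
side {'fx': 499.3603306491838, 'fy': 499.3603306491838, 'cx': 322.68549361049384, 'cy': 201.0172737698026, 'world_to_cam': array([[ 9.98353653e-01, -5.73577925e-02, -2.57616079e-04,
        -5.74106926e-01],
       [-2.89925653e-02, -5.00750938e-01, -8.65105733e-01,
         1.40730615e-01],
       [ 4.94915536e-02,  8.63688938e-01, -5.01589478e-01,
         1.02493126e+00],
       [ 0.00000000e+00,  0.00000000e+00,  0.00000000e+00,
         1.00000000e+00]])}
0.1 [ 0.27449326 -0.56117317  0.40383181] [ 9.74256237e-01  2.25441499e-01 -4.38912683e-05 -9.56118084e-04] [-0.06565493  0.46861364  0.89466496]
```

View pics/top0.png

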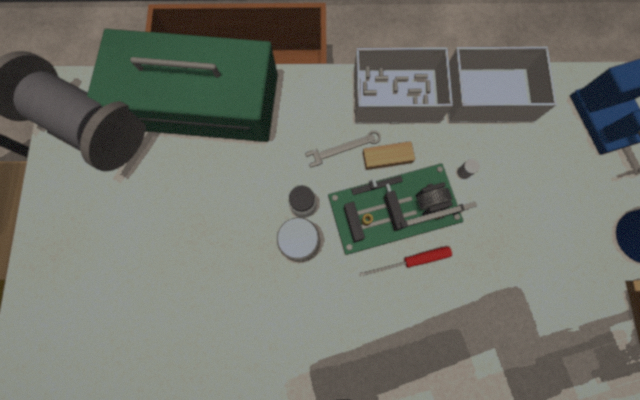

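View pics/side0.png

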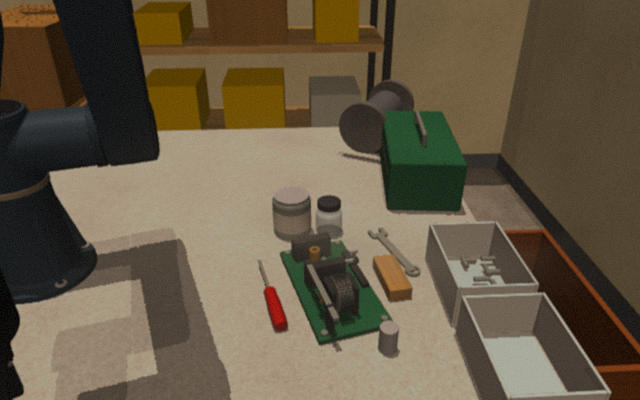

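The top view shows the jig at about (335–460, 165–250), with the wheel near (432,198) and the fixed jaw near (354,221). The jig's +x therefore points to image left. In the side view the wheel is near (342,292). Next I'll enlarge both.

Run:
```python
import cv2
a=cv2.imread("pics/top0.png")[155:260,325:485];cv2.imwrite("pics/top0c.png",cv2.resize(cv2.convertScaleAbs(a,alpha=1.6),None,fx=5,fy=5,interpolation=cv2.INTER_CUBIC))
a=cv2.imread("pics/side0.png")[225:345,270:400];cv2.imwrite("pics/side0c.png",cv2.resize(cv2.convertScaleAbs(a,alpha=1.6),None,fx=5,fy=5,interpolation=cv2.INTER_CUBIC))
```

```text
(no output)
```

View pics/top0c.png

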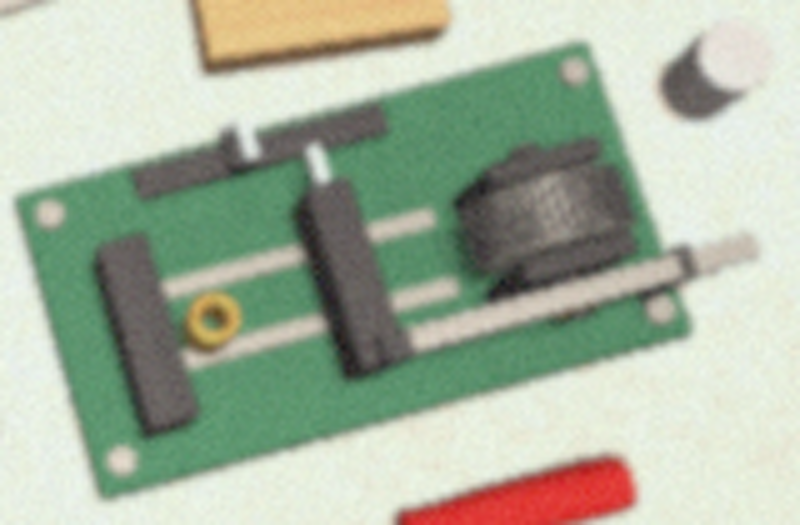

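View pics/side0c.png

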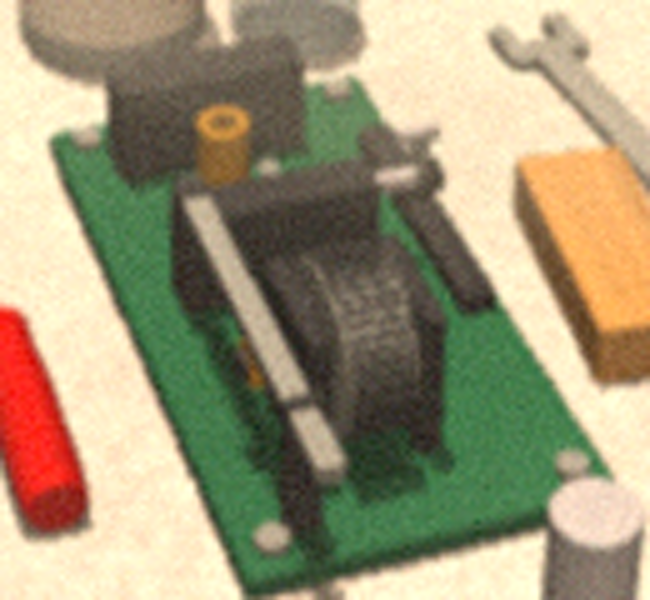

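```bash
cat > h.py <<'E'
from station import *
import numpy as np
def bp(n,u,v,z):
    c=get_calibration(n);M=c["world_to_cam"];R=M[:3,:3];o=-R.T@M[:3,3]
    d=R.T@np.array([(u-c["cx"])/c["fx"],(v-c["cy"])/c["fy"],1]);return o+d*(z-o[2])/d[2]
def T(u,v,z): return bp("top",325+(u-2)/5,155+(v-2)/5,z)
def S(u,v,z): return bp("side",270+(u-2)/5,225+(v-2)/5,z)
E
python3 - <<'E'
from h import *
np.set_printoptions(precision=4,suppress=True)
C=np.array([T(17,197,.012),T(103,495,.012),T(692,326,.012),T(588,42,.012)])[:,:2] # +x-y, +x+y, -x+y, -x-y
CS=np.array([S(52,138,.012),S(248,580,.012),S(355,82,.012)])[:,:2] # +x+y,-x+y,+x-y
print(C,CS)
c=C.mean(0)
ex=(C[0]+C[1]-C[2]-C[3]);ex/=np.linalg.norm(ex);ey=np.array([-ex[1],ex[0]])
print("yaw",np.degrees(np.arctan2(ex[1],ex[0])),"c",c,"sizes",(C-c)@ex,(C-c)@ey)
J=lambda p:((p[:2]-c)@ex,(p[:2]-c)@ey)
print("CS",[J(np.r_[p,0]) for p in CS])
for n,p in dict(jaw_ptr=T(317,160,.052),gauge=T(246,142,.052),gs=S(424,134,.052),js=S(395,177,.052),fixjaw_in_a=T(150,238,.057),fixjaw_in_b=T(197,415,.057),
 cheekN1=T(482,195,.076),cheekN2=T(600,143,.076),cheekP1=T(492,295,.076),cheekP2=T(633,242,.076),wheelL=T(458,215,.07),wheelR=T(632,200,.07),
 slug=T(735,45,.05),rackend=T(757,248,.069),rackjaw=T(412,340,.069),sWheel=S(375,265,.086),sRackEnd=S(325,468,.069)).items(): print(n,p[:2],np.array(J(p))*1e3)
E
```

```text
[[ 0.6171  0.0533]
 [ 0.4862  0.0179]
 [ 0.5575 -0.2396]
 [ 0.6871 -0.2045]] [[ 0.4855  0.0159]
 [ 0.5554 -0.2402]
 [ 0.6172  0.0499]]
yaw 105.33092434521258 c [ 0.587  -0.0932] sizes [ 0.1333  0.1338 -0.1333 -0.1338] [-0.0678  0.0678  0.0671 -0.0671]
CS [(np.float64(0.13208604445240624), np.float64(0.06902417832781896)), (np.float64(-0.13335989193882464), np.float64(0.06932033272941564)), (np.float64(0.13003140244424508), np.float64(-0.06695711341980215))]
jaw_ptr [ 0.6229 -0.073 ] [ 10.0436 -40.0219]
gauge [ 0.631  -0.0433] [ 36.5262 -55.646 ]
gs [ 0.6355 -0.0453] [ 33.3881 -59.4751]
js [ 0.6211 -0.0728] [ 10.6804 -38.3374]
fixjaw_in_a [ 0.5887 -0.0012] [ 88.3247 -25.9696]
fixjaw_in_b [ 0.515  -0.0184] [91.1882 49.6936]
cheekN1 [ 0.6017 -0.1352] [-44.3148  -3.0748]
cheekN2 [ 0.6232 -0.1849] [-97.9504 -10.7218]
cheekP1 [ 0.5603 -0.1365] [-34.6632  37.1495]
cheekP2 [ 0.5817 -0.1949] [-96.6722  31.9636]
wheelL [ 0.5947 -0.1264] [-34.0281   1.3042]
wheelR [ 0.6006 -0.198 ] [-104.6699   14.6301]
slug [ 0.6731 -0.2548] [-178.5483  -40.3369]
rackend [ 0.5803 -0.2476] [-147.1543   47.2371]
rackjaw [ 0.5433 -0.1049] [ 0.3163 45.1696]
sWheel [ 0.6035 -0.1679] [-76.3914   3.7942]
sRackEnd [ 0.58   -0.2487] [-148.049   47.825]
```

The jig's yaw is about 105.3°. The wheel top is near (0.595, −0.164), the jaw pointer near x≈10 mm and the gauge near 33–36 mm. I'll move above the jig with the gripper shut and refine these with the wrist camera.

```bash
python3 -m jog '{"linear":[[27,33,0],[27,33,0],[27,33,0],[27,33,0],[27,33,0],[27,33,0],[27,33,0],[27,33,0],[27,33,0],[27,33,0],[27,33,0],[24,34,0]],"turn":[-0.18,-0.18,-0.18,-0.18,-0.18,-0.18,-0.18,-0.18,-0.18,-0.18,-0.18,-0.18]}' 0 20
python3 - <<'E'
from h import *
import cv2
s=sense();c=get_calibration("wrist");cv2.imwrite("pics/w1.png",snapshot("wrist")[:,:,::-1]);print(s["t"],s["tcp_pos"],s["tool_rot"],s["force"],s["finger_gap"],c)
E
```

```text
t: 1.6
tcp_pos: [0.5963, -0.1632, 0.4042]
tool_rot: [0.991, 0.133, -0.0, -0.0]
force: [0.2, -0.8, -0.6]
finger_gap: -0.002
gripper_force: 0.0
1.6 [ 0.59632181 -0.16323634  0.40420739] [ 9.91178302e-01  1.32534645e-01 -3.27981179e-04 -1.85991402e-04] [ 0.20927407 -0.77211255 -0.55408519] -0.0015667017795816436 {'fx': 309.70691628693146, 'fy': 309.70691628693146, 'cx': 320.32867669909507, 'cy': 197.43493622481722, 'world_to_cam': array([[ 0.26290423, -0.9648213 , -0.00110544, -0.31274496],
       [-0.92696929, -0.25290738,  0.2770664 ,  0.47622734],
       [-0.26759914, -0.07181722, -0.96085014,  0.52632375],
       [ 0.        ,  0.        ,  0.        ,  1.        ]])}
```

View pics/w1.png

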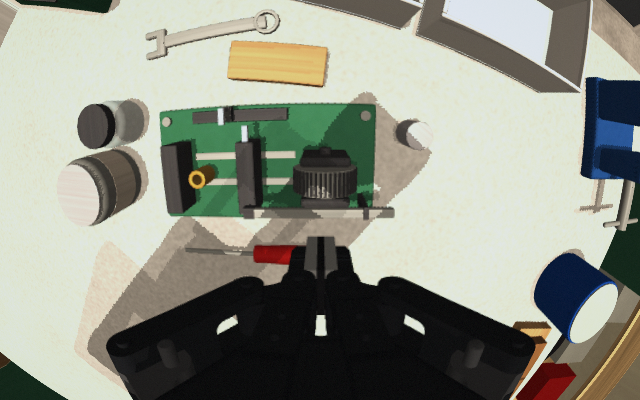

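The wrist view shows the jig at (160–395, 100–220), with the gauge blade near (221,115), the jaw blade near (244,133) and the wheel near (325,182). I'll enlarge it.

Run:
```python
import cv2
a=cv2.imread("pics/w1.png")[95:225,200:370];cv2.imwrite("pics/w1c.png",cv2.resize(a,None,fx=4.5,fy=4.5,interpolation=cv2.INTER_CUBIC))
```

```text
(no output)
```

View pics/w1c.png

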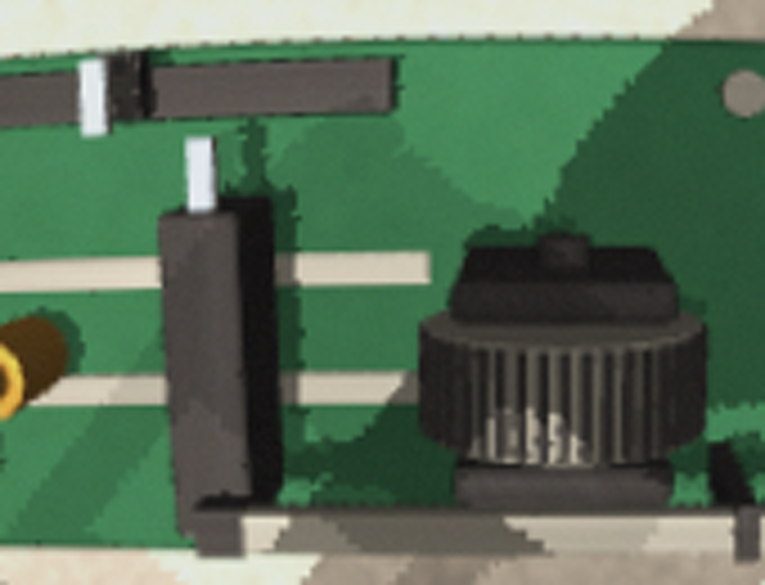

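```bash
cat >> h.py <<'E'
def wbp(c,u,v,z):
    M=c["world_to_cam"];R=M[:3,:3];o=-R.T@M[:3,3]
    p=np.array([u-c["cx"],v-c["cy"]])/c["fx"];r=np.hypot(*p)
    d=R.T@np.array([*(p/r*np.sin(r)),np.cos(r)]);return o+d*(z-o[2])/d[2]
ang=np.radians(105.3);ex=np.array([np.cos(ang),np.sin(ang)]);ey=np.array([-ex[1],ex[0]])
O=np.array([.587,-.0932])+.011*ey
def J(p): return np.array([(p[:2]-O)@ex,(p[:2]-O)@ey])*1e3
E
python3 - <<'E'
from h import *
np.set_printoptions(precision=4,suppress=True)
c=get_calibration("wrist")
W=lambda u,v,z:wbp(c,200+(u-1.75)/4.5,95+(v-1.75)/4.5,z)
M=c["world_to_cam"];print("cam",J((-M[:3,:3].T@M[:3,3])),"tcp",J(sense()["tcp_pos"]))
for n,p in dict(g1=W(92,61,.052),g2=W(96,134,.052),j1=W(200,138,.052),j2=W(202,209,.052),wl=W(420,390,.06),wr=W(707,390,.06),rim_far=W(563,340,.086),rim_near=W(563,465,.086),ck1=W(455,465,.076),ck2=W(668,465,.076),fj=W(393,88,.03),rack1=W(300,513,.069),rack2=W(300,555,.069),jaw_my1=W(162,214,.057),jaw_my2=W(238,214,.057)).items(): print(n,p[:2],J(p))
E
```

```text
cam [-65.4046 -75.6279] tcp [-66.7185  -4.5418]
g1 [ 0.6448 -0.0336] [ 42.2524 -82.4325]
g2 [ 0.628  -0.0387] [ 41.7874 -64.915 ]
j1 [ 0.6328 -0.0641] [ 15.9928 -62.8847]
j2 [ 0.6166 -0.0685] [ 16.0516 -46.0564]
wl [ 0.5896 -0.1297] [-35.8505  -3.8777]
wr [ 0.6073 -0.1937] [-102.3429   -4.0791]
rim_far [ 0.6144 -0.1568] [-68.5986 -20.639 ]
rim_near [ 0.5881 -0.1642] [-68.7395   6.6562]
ck1 [ 0.579  -0.1419] [-44.8233   9.5815]
ck2 [ 0.5916 -0.1876] [-92.2545   9.4533]
fj [ 0.6542 -0.1032] [-27.3903 -73.1609]
rack1 [ 0.556  -0.1099] [-7.9444 23.2884]
rack2 [ 0.5459 -0.1121] [-7.4021 33.6558]
jaw_my1 [ 0.6139 -0.0604] [ 24.5532 -45.6227]
jaw_my2 [ 0.6183 -0.0782] [  6.1943 -45.1263]
```

The pointer difference is about 26 mm, which is about 110 mm of rim. I'll do three strokes of about 36 mm, with the first descent at the −x end of the stroke.

```bash
python3 -m jog '{"linear":[[5,-17,-25],[0,0,-40],[0,0,-40],[0,0,-25],[0,0,-8],[0,0,-2],[0,0,0]],"turn":[0,0,0,0,0,0,0]}'
python3 -m jog '{"linear":[[0,0,-1],[0,0,-1],[0,0,-1],[0,0,0]],"turn":[0,0,0,0]}'
```

```text
t: 2.52
tcp_pos: [0.601, -0.1817, 0.2657]
tool_rot: [0.991, 0.133, 0.001, 0.001]
force: [-0.3, -0.3, 0.6]
finger_gap: 0.001
gripper_force: 0.0
t: 3.02
tcp_pos: [0.6005, -0.1814, 0.2617]
tool_rot: [0.991, 0.133, -0.0, -0.0]
force: [-0.3, -0.3, 0.7]
finger_gap: 0.0
gripper_force: 0.0
```

```bash
for i in 1 2 3; do python3 -m jog '{"linear":[[0,0,-1],[0,0,0]],"turn":[0,0]}' | egrep 'tcp|force: \['; done
```

```text
tcp_pos: [0.6005, -0.1814, 0.2606]
force: [-0.5, -0.1, 0.1]
tcp_pos: [0.6005, -0.1814, 0.2596]
force: [-0.2, 0.2, -0.2]
tcp_pos: [0.6006, -0.1815, 0.2587]
force: [-0.0, 0.1, -0.8]
```

```bash
for i in 1 2 3; do python3 -m jog '{"linear":[[0,0,-0.5],[0,0,0]],"turn":[0,0]}' | egrep 'tcp|force: \['; done
```

```text
tcp_pos: [0.6006, -0.1814, 0.2585]
force: [-0.8, 0.1, 2.0]
tcp_pos: [0.6006, -0.1814, 0.2583]
force: [-1.1, 0.3, 5.0]
tcp_pos: [0.6006, -0.1815, 0.2582]
force: [-2.7, 0.7, 7.5]
```

Contact is at about 7 N. First stroke:

```bash
python3 -m jog '{"linear":[[-0.8,2.9,0.3],[-0.8,2.9,0.1],[-0.8,2.9,0],[-0.8,2.9,0],[-0.8,2.9,0],[-0.8,2.9,0]],"turn":[0,0,0,0,0,0]}'| egrep 'tcp|force: \['; python3 -m jog '{"linear":[[-0.8,2.9,0],[-0.8,2.9,0],[-0.8,2.9,0],[-0.8,2.9,0],[-0.8,2.9,-0.1],[-0.8,2.9,-0.1],[0,0,0]],"turn":[0,0,0,0,0,0,0]}'| egrep 't:|tcp|force: \['
python3 -m jog '{"linear":[[0,0,15],[0,0,15],[0,0,0]],"turn":[0,0,0]}'|egrep 't:|tcp|force: \['
python3 - <<'E'
from h import *
import cv2
c=get_calibration("wrist");a=snapshot("wrist")[:,:,::-1];cv2.imwrite("pics/w2.png",a)
import json;json.dump({k:np.array(v).tolist() for k,v in c.items()},open("w2.json","w"))
E
```

```text
tcp_pos: [0.5961, -0.165, 0.2594]
force: [-2.6, -2.4, 8.7]
t: 6.15
tcp_pos: [0.5907, -0.1462, 0.2568]
tool_rot: [0.991, 0.133, -0.001, -0.0]
force: [0.2, -0.2, 0.1]
t: 6.52
tcp_pos: [0.5917, -0.147, 0.2897]
tool_rot: [0.991, 0.133, 0.002, 0.001]
force: [-0.5, -0.2, -0.2]
```

View pics/w2.png

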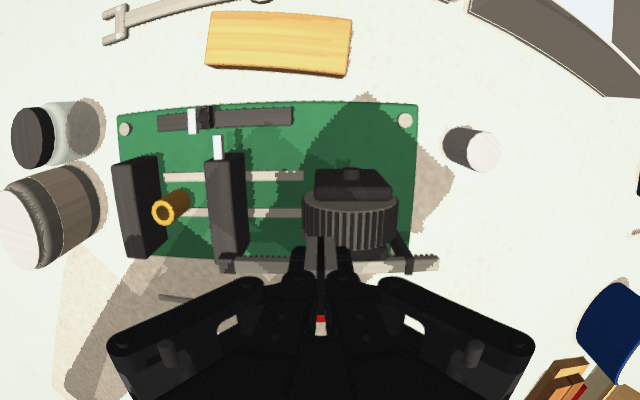

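The gauge blade is at about (193,121) and the jaw blade at about (218,148), so the jaw has moved. Contact was lost at the end of the stroke. I'll measure with a white-blade centroid.

```bash
cat >> h.py <<'E'
import cv2
def blades(c,img,box):
    x0,y0,x1,y1=box
    m=(img[y0:y1,x0:x1].min(2)>170).astype(np.uint8)
    n,l,st,ce=cv2.connectedComponentsWithStats(m)
    for i in range(1,n):
        if st[i,4]>60 and st[i,2]<25:
            print((ce[i]+[x0,y0]).round(1),st[i,[2,3,4]],J(wbp(c,*(ce[i]+[x0,y0]),.052)).round(1))
def look(name,box):
    c=get_calibration("wrist");a=snapshot("wrist");cv2.imwrite(f"pics/{name}.png",a[:,:,::-1]);blades(c,a,box)
E
python3 - <<'E'
from h import *
import json
c={k:np.array(v) for k,v in json.load(open("w2.json")).items()}
blades(c,cv2.imread("pics/w2.png"),(150,100,260,165))
s=sense();print(s["t"],J(s["tcp_pos"]))
E
```

```text
[191.3 120.8] [  9  26 199] [ 37.8 -69.7]
[217.  146.9] [  9  25 201] [ 19.2 -50.2]
6.575 [-52.85197502  -0.9990726 ]
```

```bash
python3 -m jog '{"linear":[[5,-17,0],[4,-17,0],[0,0,-15],[0,0,-13],[0,0,-2],[0,0,0]],"turn":[0,0,0,0,0,0]}'| egrep 'tcp|force: \['; for i in 1 2 3 4; do python3 -m jog '{"linear":[[0,0,-0.5],[0,0,0]],"turn":[0,0]}' | egrep 'tcp|force: \['; done
```

```text
tcp_pos: [0.5998, -0.1816, 0.258]
force: [-2.4, -4.7, 9.3]
tcp_pos: [0.5998, -0.1816, 0.2579]
force: [-3.9, -3.9, 10.8]
tcp_pos: [0.5998, -0.1817, 0.2579]
force: [-3.4, -3.4, 12.9]
tcp_pos: [0.5998, -0.1818, 0.2577]
force: [-4.8, -4.2, 13.5]
tcp_pos: [0.5999, -0.182, 0.2575]
force: [-5.3, -5.2, 16.9]
```

```bash
python3 -m jog '{"linear":[[0,0,1.2],[-0.8,2.9,0.3],[-0.8,2.9,0.2],[-0.8,2.9,0.1],[-0.8,2.9,0],[-0.8,2.9,0]],"turn":[0,0,0,0,0,0]}'| egrep 'tcp|force: \['; python3 -m jog '{"linear":[[-0.8,2.9,0],[-0.8,2.9,0],[-0.8,2.9,-0.1],[-0.8,2.9,-0.3],[0,0,0]],"turn":[0,0,0,0,0]}'| egrep 't:|tcp|force: \['
```

```text
tcp_pos: [0.5957, -0.1669, 0.2593]
force: [-5.0, -3.5, 16.1]
t: 9.7
tcp_pos: [0.5922, -0.1537, 0.2579]
tool_rot: [0.991, 0.133, -0.001, -0.0]
force: [-3.0, 1.0, 13.0]
```

```bash
python3 -m jog '{"linear":[[0,0,15],[0,0,15],[0,0,0]],"turn":[0,0,0]}'|egrep 't:|tcp|force: \['
python3 -c "
from h import *
look('w3',(140,95,260,170))"
```

```text
t: 10.07
tcp_pos: [0.5933, -0.1546, 0.288]
tool_rot: [0.991, 0.133, 0.001, 0.001]
force: [-0.4, -0.1, 0.5]
[180.9 120.5] [  9  26 200] [ 37.8 -69.6]
[197.3 146.5] [  9  24 185] [ 26.  -50.5]
```

```bash
python3 -m jog '{"linear":[[4,-13,0],[4,-14,0],[0,0,-15],[0,0,-13],[0,0,-1.3],[0,0,0]],"turn":[0,0,0,0,0,0]}'| egrep 'tcp|force: \['; python3 -m jog '{"linear":[[-0.8,2.9,0.2],[-0.8,2.9,0.2],[-0.8,2.9,0.1],[-0.8,2.9,0],[-0.8,2.9,0]],"turn":[0,0,0,0,0]}'| egrep 'tcp|force: \['; python3 -m jog '{"linear":[[-0.8,2.9,0],[-0.8,2.9,0],[-0.8,2.9,-0.1],[-0.8,2.9,-0.3],[0,0,0]],"turn":[0,0,0,0,0]}'| egrep 't:|tcp|force: \['
python3 -m jog '{"linear":[[0,0,15],[0,0,15],[0,0,0]],"turn":[0,0,0]}'|egrep 't:|tcp|force: \['
python3 -c "
from h import *
look('w4',(140,95,260,170))"
```

```text
tcp_pos: [0.6007, -0.1826, 0.2577]
force: [-3.0, -4.5, 6.0]
tcp_pos: [0.5966, -0.1677, 0.2593]
force: [-3.7, -2.2, 12.4]
t: 12.12
tcp_pos: [0.5932, -0.1549, 0.2583]
tool_rot: [0.991, 0.133, -0.0, -0.0]
force: [-2.9, 0.7, 10.2]
t: 12.5
tcp_pos: [0.5941, -0.1555, 0.289]
tool_rot: [0.991, 0.133, 0.001, 0.001]
force: [-0.6, -0.4, -0.0]
[180.  121.3] [  9  26 195] [ 37.9 -69.6]
[188.  148.1] [  9  24 182] [ 32.7 -50.1]
```

```bash
python3 -m jog '{"linear":[[3,-10,0],[3,-10,0],[0,0,-15],[0,0,-13],[0,0,-1.3],[0,0,0]],"turn":[0,0,0,0,0,0]}'| egrep 'tcp|force: \['; python3 -m jog '{"linear":[[-0.8,2.9,0.1],[-0.8,2.9,0],[-0.8,2.9,0],[-0.8,2.9,0],[-0.8,2.9,0],[-0.8,2.9,-0.1],[-0.8,2.9,-0.3],[0,0,0]],"turn":[0,0,0,0,0,0,0,0]}'| egrep 't:|tcp|force: \['
python3 -m jog '{"linear":[[0,0,15],[0,0,15],[0,0,0]],"turn":[0,0,0]}'|egrep 't:|tcp|force: \['
python3 -c "
from h import *
look('w5',(140,95,260,170))
a=cv2.imread('pics/w5.png')[90:270,120:400];cv2.imwrite('pics/w5c.png',cv2.resize(a,None,fx=2.8,fy=2.8,interpolation=cv2.INTER_CUBIC))"
```

```text
tcp_pos: [0.5994, -0.1762, 0.259]
force: [-3.3, -2.5, 9.2]
t: 14.3
tcp_pos: [0.5936, -0.1548, 0.2584]
tool_rot: [0.991, 0.133, -0.0, -0.0]
force: [-2.4, 0.5, 8.9]
t: 14.68
tcp_pos: [0.5945, -0.1553, 0.2895]
tool_rot: [0.991, 0.133, 0.001, 0.001]
force: [0.4, -0.7, -0.0]
[180.5 121.8] [  8  26 191] [ 37.8 -69.7]
[182.2 149. ] [  9  24 174] [ 37.8 -50.1]
```

View pics/w5c.png

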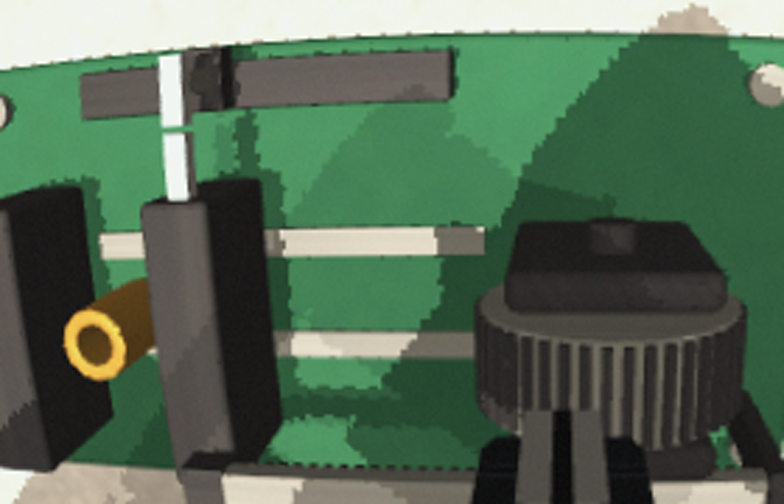

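The two blades now form one continuous line at crop (172–178, 55–200), and their measured positions are equal at 37.8 mm. I'll raise the finger a little further and hand in.

```bash
python3 -m jog '{"linear":[[0,0,30],[0,0,30],[0,0,0],[0,0,0]],"turn":[0,0,0,0]}'|egrep 't:|tcp|force: \['
python3 -c "
from h import *
look('w6',(140,90,290,170)); print(sign_off())"
```

```text
t: 15.22
tcp_pos: [0.5935, -0.1549, 0.347]
tool_rot: [0.991, 0.133, -0.001, -0.001]
force: [0.9, 0.1, -0.2]
[209.5 116.5] [  7  20 121] [ 37.9 -69.7]
[210.7 138. ] [  8  19 116] [ 37.7 -50.5]
[192.2 163.2] [ 18   7 112] [ 57.7 -28.2]
the job is handed in; nothing more can be done
None
```

The job is handed in: I rolled the jaw by the wheel alone until its pointer measured within about 0.2 mm of the gauge pointer, then lifted the finger clear at 15 s, and no verdict came back.

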